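# Lock out the laser switch

### The job

Make the microscope's laser safe: lift the hinged guard cover on the console and leave it standing open by itself, push the toggle beneath it fully over towards the cover's hinge, and fold the cover fully shut again. Only then take the lockout bar out of its holder, lay it flat on the bench and let go to change your grip, and finally lay it level, roughly centred, in the pair of notches across the closed cover. Leave the other things on the bench where they are.

Things in the scene. Friction and masses are not known exactly. Their poses are not given: they have to be found in the camera images.
- console: White laser console, fixed to the bench, 45 mm high, spanning x -75 to +95, y -75 to +75 mm. Origin on the bench beneath the toggle's pivot; x points from the cover's free edge to its hinge, z up. On top stand two steel cheeks, 6 mm thick, at y = -42 and +42 (78 mm clear between): 83 mm above the bench from x = -52 to -12, 109 mm from -12 to +52, save for the notches.
- notch (a point): Centre of the lockout bar when it lies in both notches: console x = +12, y = 0, 102 mm above the bench. Each cheek has a square, open-topped notch, x = +1 to +23 (22 mm wide for the 14 mm bar), its floor 95 mm and its sides' top 109 mm above the bench. Axes as the console's; the bar lies along y.
- cover (a joint): Guard cover's hinge angle in rad: 0 = shut (level), 2.0 = open stop, leaning 0.43 rad beyond upright. A stiff friction hinge (0.06 N m, about 0.7 N at the tab): the cover stays wherever it is left and has no catch. It may start a little ajar.
- cover_hinge (a point): Midpoint of the cover's hinge axis, which runs along console y: console x = +45, z = 87. This frame turns with the cover: its -x points from the hinge to the free edge, its z out of the cover's outer face.
- tab (a point): Point on the finger tab, a block 16 (along the cover) x 12 (along console y) mm, standing 30 mm out of the cover's outer face at the middle of its free edge. The point is 84 mm from the hinge along the cover, 20 mm above the face, 10 mm below the tab's end. Cover: white plate 92 x 72 x 4 mm; shut, its top is 89 mm and the tab's end 119 mm above the bench. Axes as cover_hinge.
- toggle (a joint): Toggle angle in rad: 0 = leaning 0.45 rad away from the hinge side (laser on), 0.9 = leaning 0.45 rad towards the hinge side (safe, its stop). Friction-held (0.06 N m, about 2 N at the tip): stays where it is pushed.
- toggle_tip (a point): Tip of the steel toggle bat, 38 mm long, 11 mm thick at its upper end, pivoting at the console's top (console x = 0, y = 0, z = 45) in the console's x-z plane.
- holder: Black holder block fixed to the bench, 70 x 70 mm, 45 mm high, with a 18 mm square pocket in its top, 35 mm deep. Origin under its centre, z up, sides along its x and y.
- bar_mid (a point): Centre of the lockout bar: plain aluminium, 14 x 14 mm square and 120 mm long, about 65 g, a dark cross-hole near each end. Its z runs along its length, x and y square to its sides. It starts upright in the holder's pocket, foot 10 mm above the bench, top 130 mm; its sides are parallel to the holder's to within the pocket's play.
- objective: Bystander: dark metal microscope objective standing on the bench, 32 mm wide, 55 mm high. Origin under its centre.
- slide_box: Bystander: white closed slide box, 85 x 100 mm, 35 mm high. Origin under its centre.
- driver: Bystander: screwdriver with a black handle lying on the bench, some 200 mm long along its x.
- stage_insert: Bystander: flat black stage insert, 160 x 160 mm, 5 mm thick, with a square opening. Origin under its centre.

How it is judged (in metres and radians):
On the way, in this order (a step that is already met when the one before it is completed fails the run):
1. the cover stands open by itself (beyond 1.6 rad, not touched), the toggle not yet over (value of joint cover above 1.6 rad and value of joint toggle below 0.5 rad and contact force between cover and the fingers below 0.05 N), for 0.2 s.
2. the toggle is pushed over to the safe side (beyond 0.8 rad) with the cover open (value of joint toggle above 0.8 rad and value of joint cover above 1.6 rad), for 0.2 s.
3. the cover is shut again (under 0.06 rad) with the toggle safe (value of joint cover below 0.06 rad and value of joint toggle above 0.8 rad), for 0.2 s.
4. the lockout bar lies flat on the bench, let go (height (world z) of bar_mid below 0.012 m and angle between bar_mid's own z axis and vertical above 1.45 rad and contact force between bar and the fingers below 0.05 N), for 0.1 s.
5. the lockout bar lies in both notches (x of bar_mid in the frame of console between 0.004 and 0.02 m and y of bar_mid in the frame of console between -0.02 and 0.02 m and z of bar_mid in the frame of console between 0.098 and 0.107 m and angle between the z axis of bar_mid and the y axis of console, either way round below 0.15 rad), for 0.2 s.
At the end, for the whole second after the job is handed in: The cover is shut (under 0.06 rad), the toggle is over to the hinge side (beyond 0.8 rad), and the lockout bar lies still and level across the closed cover in both notches (centre 4 to 20 mm in console x, within 20 mm of the middle in y, 98 to 107 mm high, within 0.15 rad of console y) (all of step 3 and all of step 5 and linear speed of bar below 0.02 m/s); the robot touches nothing.
It fails at once if a bystander is shifted by more than 30 mm (distance of any of objective, slide_box, driver, stage_insert from where it was at the start of the episode above 0.03 m).
It also fails if it takes over 72 s, if anything falls off the work surface, if the arm or the gripper's body presses on something with over 40 N, if the wrist force passes 120 N, or if a joint passes its speed limit or range.

### The arm

A 6-joint arm with a two-finger parallel gripper is mounted at the origin on the work surface. World frame = base frame: x ahead of the robot, y to its left, z up, the work surface at z = 0. Lengths are in mm, angles in rad, forces in N, time in s.
With the tool pointing down it reaches from about 425 to 950 mm from the base axis. Payload 14.7 kg.
Tool frame: the origin (TCP) lies on the centre line of the jaws, within the pads' length; the fingertips stand 19 mm ahead of it and the grasp point (between the pads) is the TCP; z points along the fingers, y is the line along which they close (so a half turn about z gives the same grasp; the last joint's range is limited). The gripper opens to 85 mm and grips with 20 to 120 N. Pads are 22 mm wide; open, the fingers measure 114 mm over their backs; the gripper's body (76 mm by 85 mm) begins 54 mm behind the grasp point. The pads swing forward as they close: fully open they stand 13 mm farther back than shut.
Start: joints at [1.296, 0.48, 1.596, -0, 1.065, -0.047], TCP at [146.768, 633.207, 250.297] pointing down, gripper open.
Joint ranges: [-2.75, 2.75], [-0.82, 2.05], [0.23, 2.67], [-1.56, 4.7], [0.09, 2.69], [-2.92, 2.92]. Speed limits (rad/s): [1.89, 1.89, 2.39, 3.01, 3.01, 3.01].

### API

Orientations are given as a unit quaternion [x, y, z, w].
In Python, from rig import bot, capture, camera_params gives the robot as it stands.
- The arm moves only by the tool apply_moves, never from a script. Its arguments are lists of equal length, an entry for each row: "turn": the turn, a rotation vector about the tool's x, y, z in degrees, a list of three; "xyz": the shift along the tool's x, y, z in m, a list of three; "fingers": the opening, from -1 (shut) to 1 (fully open). A call has 1 to 20 rows; each row is the pose to reach, as a shift and turn from the pose commanded when the call began, along the tool's axes at that moment; what a row does not reach only later rows make up. A row lasts 1/10 s, in which the tool goes at most 50 mm and 8.59 degrees, less where a joint would pass 70% of its speed; a pose out of reach is approached as far as the arm can. A call with a gripper value outside its range is refused whole. The fingers move at their own pace and stop on an object; "newtons" is the grip in N (left out, the last holds). Time passes only in rows, so rows that repeat a pose let the fingers close. It gives the time, the measured TCP pose, the force, the opening and the grip force at its end, in the units of the state.
- bot.sense(): the state, without advancing time (a new reading comes with each control period).
- capture(name): name is "side" or "top"; returns the picture (400x640x3 uint8, red, green, blue); there is no depth.
- camera_params(name): a dict with "fx", "fy", "cx", "cy" (pixels), "k1" (the pictures are not rectified: a ray, as slopes to the right and down, at radius r is drawn at 1 + k1 r^2 times it, then the intrinsics apply), "xyz" and "attitude" of the camera in the world. Camera axes: x right, y down, z forward; pixel columns grow to the right and rows downward; lengths in mm; the calibration is good to about 2 mm. A picture is of the moment at which its call begins. camera_params takes no time and is no camera call.
- bot.hand_in(): hands the job in; it is judged then, once.
The state is a dict: "time_s": time; "joint_pos": joint angles; "joint_velocities": joint speeds; "effort": joint torques, N m; "tcp_pos": TCP position; "orientation": TCP orientation; "wrist_force": force on the tool from outside, world axes, zero at the start; "ft_torque": the same for the moment, N m; "gripper_width": opening from 0.0 (shut) to 1.0 (fully open); "grip_force": force on a finger pad.
Only numpy, scipy, OpenCV 4.12 (cv2) and the standard library are available. Lean on these libraries where they do the work, as an engineer would, in place of code of your own. Each camera call takes 0.05 s, during which the arm holds its last target. There are 200 camera calls.

## Working session

There is one attempt and no reset: what is moved stays moved. The work goes in short steps, Python scripts to look and compute and a tool call to move; the robot and the scene stay as the last step left them, time stands still between calls to the robot, and variables do not carry over. Pictures are saved under pics/ and viewed, at most 10 in all, crops included, and the job is handed in when it is done.

Besides the shell and the picture viewer there is one more tool, called by a JSON object that holds its "name" and its "arguments". apply_moves: Moves the arm, as the interface text tells. Its arguments: {"type":"object","properties":{"turn":{"type":"array"},"xyz":{"type":"array"},"fingers":{"type":"array"},"newtons":{"type":"number"}},"required":["turn","xyz","fingers"]}

```bash
ls; mkdir -p pics; python3 - <<'E'
from rig import bot,capture,camera_params
import cv2
for n in("side","top"):
    print(n,camera_params(n)); cv2.imwrite(f"pics/{n}0.png",capture(n)[:,:,::-1])
print(bot.sense())
E
```

```text
pics
side {'fx': 397.2786908118826, 'fy': 397.2786908118826, 'cx': 318.824683312508, 'cy': 202.99494874413156, 'k1': -0.07989655488245823, 'xyz': array([ 114.48963679, -568.57716739,  736.99281976]), 'attitude': array([ 0.85081315, -0.32878834,  0.13774835, -0.38605777])}
top {'fx': 385.7677599241947, 'fy': 385.7677599241947, 'cx': 319.56547406350955, 'cy': 197.74748826683006, 'k1': 0.012678469705721286, 'xyz': array([ 380.61300939,  -17.48660192, 1184.16575244]), 'attitude': array([-0.70359816,  0.70374632, -0.05959891,  0.07834996])}
{'time_s': 0.1, 'joint_pos': array([ 1.29639823e+00,  4.80772842e-01,  1.59682138e+00,  1.06902410e-05,
        1.06511977e+00, -4.66313481e-02]), 'joint_velocities': array([ 3.94176290e-04, -1.99908457e-03, -3.89726281e-04, -9.69436888e-05,
        1.81084714e-03,  3.09843581e-04]), 'effort': array([ 1.62931647e-03, -9.52250576e+01, -4.31047511e+01,  1.80081083e-04,
        5.35055995e-03,  6.17550904e-05]), 'tcp_pos': array([146.6695371 , 632.86423235, 249.73023178]), 'orientation': array([ 1.13639925e-01,  9.93521843e-01, -5.52715971e-04, -9.42245197e-05]), 'wrist_force': array([-0.27440607, -0.13967294, -0.10224774]), 'ft_torque': array([ 0.01409829, -0.02957714, -0.00776332]), 'grip_force': 0.0, 'gripper_width': 1.0013142146426885}
```

View pics/top0.png

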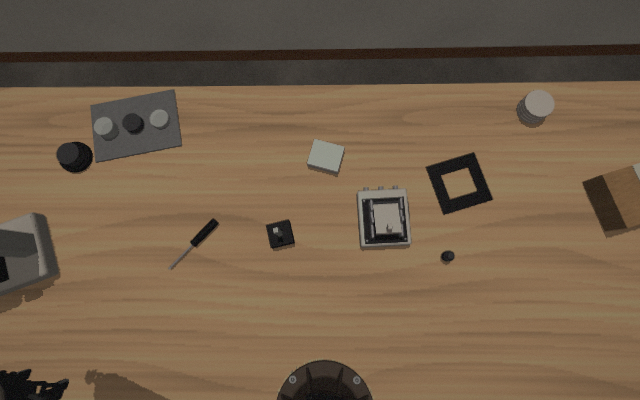

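View pics/side0.png

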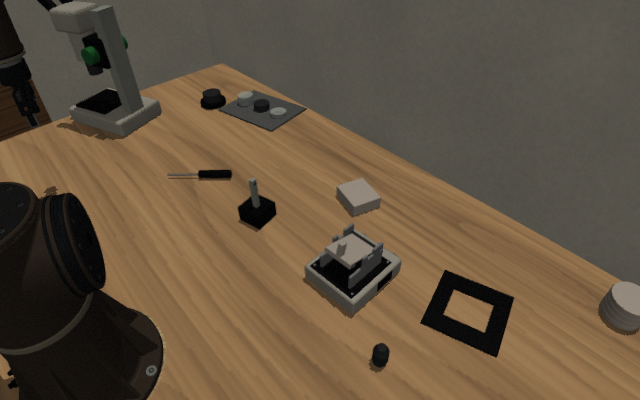

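The top view shows the console at about (384,218), with the tab at (389,228) on the robot side. The holder is at (280,234), the objective at (447,257), the slide box at (326,156), the insert at (459,183) and the driver at (195,243). The side view shows the same layout, with the bar top at (254,181).

```bash
cat > h.py <<'E'
import numpy as np,cv2
from rig import bot,capture,camera_params
from scipy.spatial.transform import Rotation as R
def cam(n):
    p=camera_params(n); return p,R.from_quat(p["attitude"]).as_matrix()
def ray(n,u,v):
    p,M=cam(n); a=np.array([(u-p["cx"])/p["fx"],(v-p["cy"])/p["fy"]]); s=a.copy()
    for _ in range(20): s=a/(1+p["k1"]*(s@s))
    d=M@np.array([*s,1]); return p["xyz"],d/np.linalg.norm(d)
def plane(n,u,v,z):
    o,d=ray(n,u,v); return o+d*(z-o[2])/d[2]
def proj(n,P):
    p,M=cam(n); c=M.T@(np.asarray(P,float)-p["xyz"]); s=c[:2]/c[2]; s=s*(1+p["k1"]*(s@s))
    return np.array([p["fx"]*s[0]+p["cx"],p["fy"]*s[1]+p["cy"]])
def tri(a,b):
    (o1,d1),(o2,d2)=ray("top",*a),ray("side",*b)
    t=np.linalg.lstsq(np.c_[d1,-d2],o2-o1,rcond=None)[0]
    p,q=o1+d1*t[0],o2+d2*t[1]; return (p+q)/2,np.linalg.norm(p-q)
def crop(n,im,u,v,w,h,k):
    return cv2.resize(im[v-h//2:v+h//2,u-w//2:u+w//2],None,fx=k,fy=k,interpolation=cv2.INTER_CUBIC)
E
python3 - <<'E'
from h import *
t=cv2.imread("pics/top0.png");s=cv2.imread("pics/side0.png")
g=lambda i:np.uint8(255*(i/255.)**.6)
# top: console crop origin (344,178) x5 ; holder crop origin(250,204)x5 ; side console origin(293,220)x5, holder origin (218,165)
a=np.hstack([crop("",g(t),384,218,80,80,5),crop("",g(s),353,270,80,80,5)][:2])
cv2.imwrite("pics/c1.png",crop("",g(t),384,218,80,80,7)); cv2.imwrite("pics/c2.png",crop("",g(s),353,268,110,90,6))
cv2.imwrite("pics/c3.png",np.hstack([crop("",g(t),280,234,50,70,7),crop("",g(s),257,200,60,70,7)]))
E
```

```text
(no output)
```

View pics/c1.png

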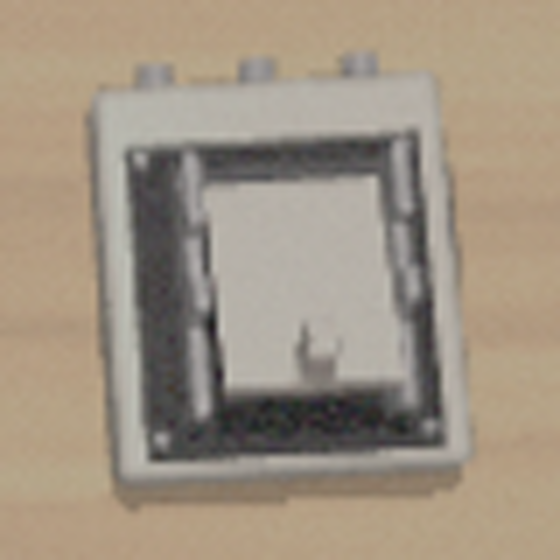

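View pics/c2.png

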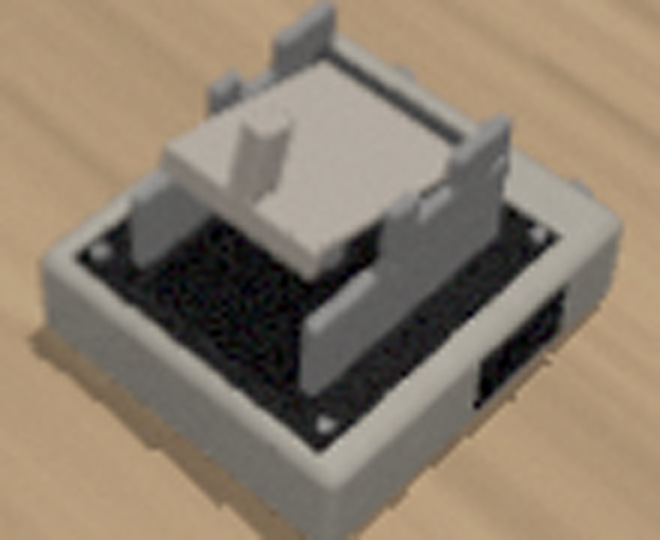

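View pics/c3.png

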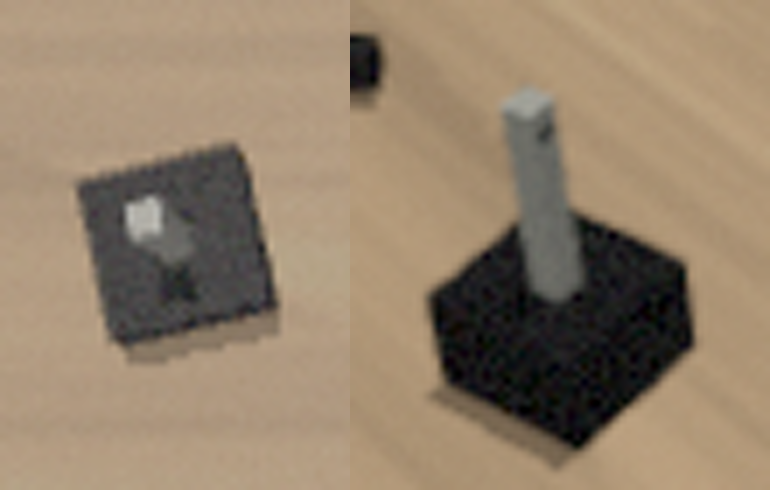

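Crop 1 (top view, ×7) shows the console top corners at (95,90), (437,75), (468,462) and (115,475), and the tab end at (323,350). Crop 2 (side view, ×6) shows the corners at (42,262), (330,487) and (620,230), and the tab end at (267,125). Crop 3 shows the holder corners and the bar top at (145,217) in the top view and (178,103) in the side view.

```bash
cat >> h.py <<'E'
def fit2d(model,pts):
    m=np.array(model,float);q=np.array(pts)[:,:2];a,b=m-m.mean(0),q-q.mean(0)
    th=np.arctan2((a[:,0]*b[:,1]-a[:,1]*b[:,0]).sum(),(a*b).sum()); c,s=np.cos(th),np.sin(th); M=np.array([[c,-s],[s,c]])
    o=q.mean(0)-M@m.mean(0); return o,th,np.linalg.norm(m@M.T+o-q,axis=1)
def un(p,o,k): return np.array(o)+(np.array(p)+.5)/k-.5
E
python3 - <<'E'
from h import *
T=[plane("top",*un(p,(344,178),7),45) for p in [(95,90),(437,75),(468,462),(115,475)]]
mc=[(95,75),(95,-75),(-75,-75),(-75,75)]
print("top",fit2d(mc,T))
S=[plane("side",*un(p,(298,223),6),45) for p in [(42,262),(330,487),(620,230)]]
print("side",fit2d([(-75,75),(-75,-75),(95,-75)],S))
H=[plane("top",*un(p,(255,199),7),45) for p in [(78,182),(238,145),(273,308),(115,342)]]
print("hold",fit2d([(35,35),(35,-35),(-35,-35),(-35,35)],H))
HS=[plane("side",*un(p,(227,165),7),45) for p in [(80,298),(335,262)]]
print("holdside mid left-right corners",np.mean(HS,0))
print("bar",plane("top",*un((145,217),(255,199),7),130),plane("side",*un((178,103),(227,165),7),130),tri(un((145,217),(255,199),7),un((178,103),(227,165),7)))
print("tab",tri(un((323,350),(344,178),7),un((267,125),(298,223),6)),plane("top",*un((323,350),(344,178),7),119))
E
```

```text
top (array([ 538.75743209, -176.68735286]), np.float64(0.03715976657895889), array([3.21603708, 2.51578235, 2.86909865, 2.63871936]))
side (array([ 534.9988296, -181.8853091]), np.float64(0.046934097698609026), array([5.09551889, 4.85738998, 5.78643252]))
hold (array([498.75940842, 131.09961051]), np.float64(0.23066126941072806), array([0.43746861, 0.49718552, 1.13630045, 1.48679929]))
holdside mid left-right corners [498.96237152 129.24861365  45.        ]
bar [500.46581323 132.44072355 130.        ] [498.40874058 128.80970493 130.        ] (array([500.81033557, 133.00120765, 126.32186513]), np.float64(0.16508354493332936))
tab (array([ 506.38062104, -180.85420728,  136.66436469]), np.float64(3.3485777501174265)) [ 507.07461942 -182.62821014  119.        ]
```

```bash
cat >> h.py <<'E'
C=np.array([537.,-179.]);YAW=.04
def con(x,y,z):
    c,s=np.cos(YAW),np.sin(YAW); return np.array([C[0]+c*x-s*y,C[1]+s*x+c*y,z])
def toolR(yawy,tilt=0):
    "tool down, tool y at angle yawy (rad) in world, tilted by tilt about own y"
    y=np.array([np.cos(yawy),np.sin(yawy),0]);z=np.array([0,0,-1.]);x=np.cross(y,z)
    return R.from_matrix(np.c_[x,y,z])*R.from_rotvec([0,tilt,0])
def rel(P,Rt=None,s=None):
    s=s or bot.sense(); R0=R.from_quat(s["orientation"])
    d=R0.inv().apply(np.array(P)-s["tcp_pos"])/1000
    t=(R0.inv()*Rt).as_rotvec(degrees=True) if Rt is not None else np.zeros(3)
    return np.round(d,4).tolist(),np.round(t,2).tolist()
E
python3 - <<'E'
from h import *
Rt=toolR(np.pi/2+YAW)
for P in [(450,400,240),(520,0,240),con(-28,0,190)]: print(np.round(P),rel(P,Rt))
E
```

```text
[450 400 240] ([-0.3481, -0.1583, 0.0099], [-0.06, -0.01, -15.34])
[520   0 240] ([-0.5066, -0.5322, 0.0103], [-0.06, -0.01, -15.34])
[ 509. -180.  190.] ([-0.5366, -0.7101, 0.0605], [-0.06, -0.01, -15.34])
```

{"name": "apply_moves", "arguments": {"turn": [[0,0,-5],[0,0,-10],[0,0,-15.3],[0,0,-15.3],[0,0,-15.3],[0,0,-15.3],[0,0,-15.3],[0,0,-15.3],[0,0,-15.3],[0,0,-15.3],[0,0,-15.3],[0,0,-15.3],[0,0,-15.3],[0,0,-15.3],[0,0,-15.3],[0,0,-15.3],[0,0,-15.3],[0,0,-15.3],[0,0,-15.3],[0,0,-15.3]], "xyz": [[-0.348,-0.158,0.01],[-0.348,-0.158,0.01],[-0.348,-0.158,0.01],[-0.348,-0.158,0.01],[-0.348,-0.158,0.01],[-0.348,-0.158,0.01],[-0.348,-0.158,0.01],[-0.348,-0.158,0.01],[-0.507,-0.532,0.01],[-0.507,-0.532,0.01],[-0.507,-0.532,0.01],[-0.507,-0.532,0.01],[-0.507,-0.532,0.01],[-0.507,-0.532,0.01],[-0.507,-0.532,0.01],[-0.507,-0.532,0.01],[-0.507,-0.532,0.01],[-0.537,-0.71,0.06],[-0.537,-0.71,0.06],[-0.537,-0.71,0.06]], "fingers": [0,0,0,0,0,0,0,0,0,0,0,0,0,0,0,0,0,0,0,0], "newtons": 20}}

```text
time_s: 2.1
tcp_pos: [511.4, -145.1, 199.8]
orientation: [-0.02, 1.0, 0.0, 0.0]
wrist_force: [0.3, 0.5, -1.1]
gripper_width: 0.5
grip_force: 0.0
```

```bash
python3 - <<'E'
from h import *
print(rel(con(-31,0,165),toolR(np.pi/2+YAW)))
E
```

```text
([0.0068, -0.0349, 0.0348], [0.0, 0.01, 0.01])
```

{"name": "apply_moves", "arguments": {"turn": [[0,0,0],[0,0,0],[0,0,0],[0,0,0]], "xyz": [[0.007,-0.035,0.035],[0.007,-0.035,0.035],[0.007,-0.035,0.035],[0.007,-0.035,0.035]], "fingers": [0,0,0,0]}}

```text
time_s: 2.5
tcp_pos: [506.5, -178.3, 165.8]
orientation: [-0.02, 1.0, 0.0, 0.0]
wrist_force: [1.3, 0.4, 0.1]
gripper_width: 0.499
grip_force: 0.0
```

```bash
python3 - <<'E'
from h import *
s=bot.sense();print(s["tcp_pos"])
g=lambda i:np.uint8(255*(i/255.)**.6)
im=capture("side")[:,:,::-1];p=proj("side",s["tcp_pos"]);q=proj("side",s["tcp_pos"]+[0,0,-19]);print(p,q,proj("side",con(-31,0,137)),proj("side",con(-31,0,130)))
cv2.imwrite("pics/d1.png",crop("",g(im),353,255,120,100,6))
E
```

```text
[ 506.53142646 -178.26213457  165.78609226]
[340.70626237 232.95937514] [340.54091078 239.49144658] [340.95342    243.42394836] [340.89137884 245.73963727]
```

View pics/d1.png

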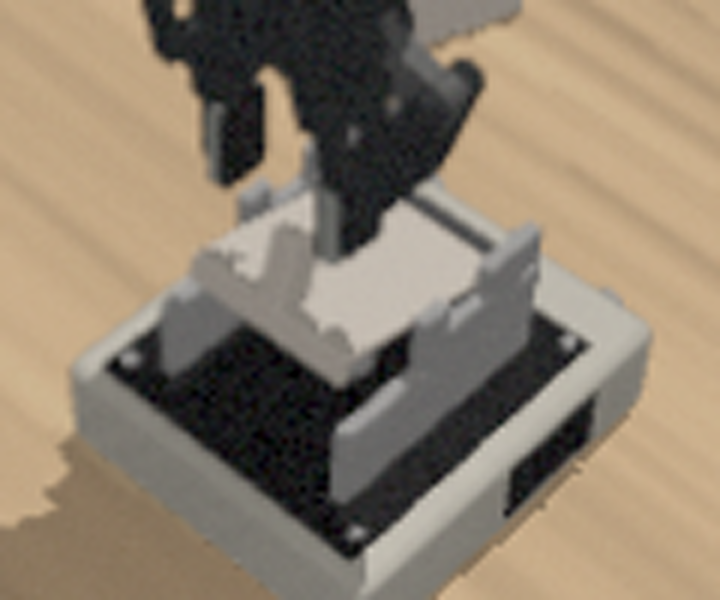

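The side crop shows the fingertips straddling the line of the tab at (225,185) and (335,258). The tab end is at (292,232), within 1 px of the prediction. Next I lower the gripper and grip the tab.

{"name": "apply_moves", "arguments": {"turn": [[0,0,0],[0,0,0],[0,0,0],[0,0,0],[0,0,0],[0,0,0],[0,0,0],[0,0,0],[0,0,0],[0,0,0]], "xyz": [[0.001,0.002,0.034],[0.001,0.002,0.034],[0.001,0.002,0.034],[0.001,0.002,0.034],[0.001,0.002,0.034],[0.001,0.002,0.034],[0.001,0.002,0.034],[0.001,0.002,0.034],[0.001,0.002,0.034],[0.001,0.002,0.034]], "fingers": [0,0,0,-1,-1,-1,-1,-1,-1,-1]}}

```text
time_s: 3.55
tcp_pos: [505.8, -178.8, 132.5]
orientation: [-0.02, 1.0, -0.001, 0.001]
wrist_force: [-4.3, -14.2, 3.5]
gripper_width: 0.137
grip_force: 21.7
```

```bash
python3 - <<'E'
from h import *
s=bot.sense();print(s["tcp_pos"],s["wrist_force"])
# arc, relative to theta0=.22 in tool axes (x=-con x, z=-z)
f=lambda t:np.array([45-84*np.cos(t)+25*np.sin(t),87+84*np.sin(t)+25*np.cos(t)])
for t in np.arange(.3,1.95,.1): d=f(t)-f(.22); print(round(t,2),np.round([-d[0]/1000,0,-d[1]/1000],4).tolist())
E
```

```text
[ 505.79229564 -178.75113752  132.51759156] [ -4.26550139 -14.20480217   3.524749  ]
0.3 [-0.0037, 0.0, -0.006]
0.4 [-0.0089, 0.0, -0.013]
0.5 [-0.0148, 0.0, -0.0195]
0.6 [-0.0213, 0.0, -0.0253]
0.7 [-0.0284, 0.0, -0.0305]
0.8 [-0.0359, 0.0, -0.0349]
0.9 [-0.0439, 0.0, -0.0386]
1.0 [-0.0522, 0.0, -0.0415]
1.1 [-0.0607, 0.0, -0.0435]
1.2 [-0.0694, 0.0, -0.0446]
1.3 [-0.0781, 0.0, -0.0449]
1.4 [-0.0869, 0.0, -0.0443]
1.5 [-0.0955, 0.0, -0.0428]
1.6 [-0.104, 0.0, -0.0405]
1.7 [-0.1121, 0.0, -0.0374]
1.8 [-0.12, 0.0, -0.0334]
1.9 [-0.1273, 0.0, -0.0287]
```

{"name": "apply_moves", "arguments": {"turn": [[0,0,0],[0,0,0],[0,0,0],[0,0,0],[0,0,0],[0,0,0],[0,0,0],[0,0,0]], "xyz": [[-0.001,-0.001,-0.002],[-0.0037,-0.0015,-0.006],[-0.0063,-0.0015,-0.0096],[-0.0089,-0.0015,-0.013],[-0.0119,-0.0015,-0.0163],[-0.0148,-0.0015,-0.0195],[-0.0181,-0.0015,-0.0224],[-0.0213,-0.0015,-0.0253]], "fingers": [-1,-1,-1,-1,-1,-1,-1,-1]}}

```text
time_s: 4.35
tcp_pos: [526.5, -178.1, 157.2]
orientation: [-0.02, 1.0, -0.0, -0.0]
wrist_force: [-1.9, -4.6, -3.4]
gripper_width: 0.135
grip_force: 20.9
```

{"name": "apply_moves", "arguments": {"turn": [[0,0,0],[0,0,0],[0,0,0],[0,0,0],[0,0,0],[0,0,0],[0,0,0],[0,0,0],[0,0,0],[0,0,0],[0,0,0],[0,0,0],[0,0,0],[0,0,0],[0,0,0]], "xyz": [[-0.0071,-0.0005,-0.0052],[-0.0146,-0.0005,-0.0096],[-0.0226,-0.0005,-0.0133],[-0.0309,-0.0005,-0.0162],[-0.0394,-0.0005,-0.0182],[-0.0481,-0.0005,-0.0193],[-0.0568,-0.0005,-0.0196],[-0.0656,-0.0005,-0.019],[-0.0742,-0.0005,-0.0175],[-0.0827,-0.0005,-0.0152],[-0.0908,-0.0005,-0.0121],[-0.0987,-0.0005,-0.0081],[-0.1024,-0.0005,-0.0058],[-0.1024,-0.0005,-0.0058],[-0.1024,-0.0005,-0.0058]], "fingers": [-1,-1,-1,-1,-1,-1,-1,-1,-1,-1,-1,-1,-1,-1,-1]}}

```text
time_s: 5.85
tcp_pos: [630.4, -173.1, 163.0]
orientation: [-0.02, 1.0, 0.0, 0.001]
wrist_force: [1.7, 9.1, 4.8]
gripper_width: 0.134
grip_force: 22.5
```

{"name": "apply_moves", "arguments": {"turn": [[0,0,0],[0,0,0],[0,0,0],[0,0,0],[0,0,0],[0,0,0],[0,0,0],[0,0,0],[0,0,0]], "xyz": [[0,0.0005,0],[0,0.0005,0],[0,0.0005,0],[0,0.0005,0],[0,0.0005,-0.05],[0,0,-0.08],[0,0,-0.08],[0,0,-0.08],[0,0,-0.08]], "fingers": [0,0,0,0,0,0,0,0,0]}}

```text
time_s: 6.75
tcp_pos: [628.1, -174.1, 241.4]
orientation: [-0.02, 1.0, 0.0, -0.001]
wrist_force: [-0.5, -0.6, -0.5]
gripper_width: 0.503
grip_force: 0.0
```

```bash
sed -i 's/^C=.*/C=np.array([537.,-178.]);YAW=.05/' h.py; python3 - <<'E'
from h import *
s=bot.sense();print(s["time_s"],s["tcp_pos"])
g=lambda i:np.uint8(255*(i/255.)**.6)
im=capture("side")[:,:,::-1];it=capture("top")[:,:,::-1]
for t in (1.6,1.75,1.9):
  P=con(45-92*np.cos(t),0,87+92*np.sin(t)); print(t,proj("side",P)-[293,205],proj("top",P)-[344,168])
cv2.imwrite("pics/d2.png",np.hstack([crop("",g(im),353,255,120,100,4),crop("",g(it),384,218,80,100,4)]))
for P in [con(-42,0,190),con(-42,0,85)]: print(rel(P,toolR(np.pi/2+YAW)))
E
```

```text
6.75 [ 628.13964633 -174.1395924   241.37001459]
1.6 [73.9974017   4.38063755] [45.52308837 27.69755283]
1.75 [78.19619346  1.70684962] [45.01294832 22.75414797]
1.9 [82.12900381 -0.11556463] [44.40519869 18.15484502]
([0.1331, -0.0008, 0.0513], [0.04, -0.11, -0.62])
([0.1329, -0.0009, 0.1563], [0.04, -0.11, -0.62])
```

View pics/d2.png

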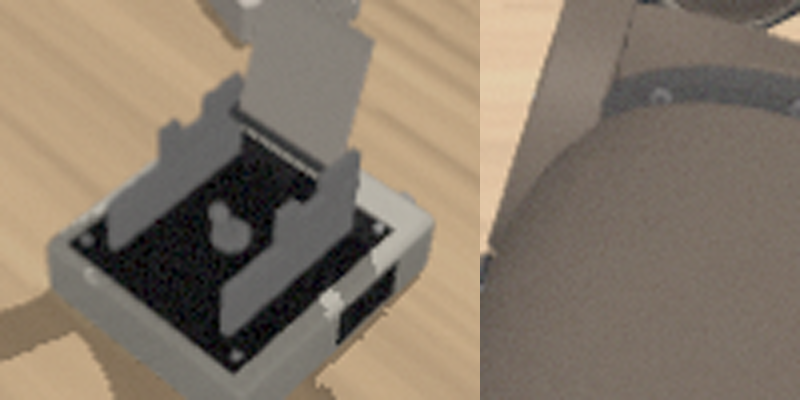

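The crop shows the cover standing alone, its top edge mid at (316,20), consistent with about 1.75–1.85 rad. The toggle still leans toward the robot at (220,210). Next I go in with shut fingers.

{"name": "apply_moves", "arguments": {"turn": [[0,0,-0.6],[0,0,-0.6],[0,0,-0.6],[0,0,-0.6],[0,0,-0.6],[0,0,-0.6],[0,0,-0.6],[0,0,-0.6],[0,0,-0.6],[0,0,-0.6],[0,0,-0.6]], "xyz": [[0.133,-0.001,0],[0.133,-0.001,0],[0.133,-0.001,0],[0.133,-0.001,0.05],[0.133,-0.001,0.05],[0.133,-0.001,0.08],[0.133,-0.001,0.11],[0.133,-0.001,0.13],[0.133,-0.001,0.156],[0.133,-0.001,0.156],[0.133,-0.001,0.156]], "fingers": [-1,-1,-1,-1,-1,-1,-1,-1,-1,-1,-1]}}

```text
time_s: 7.95
tcp_pos: [496.3, -180.4, 86.8]
orientation: [-0.025, 1.0, 0.0, -0.001]
wrist_force: [-0.0, 0.1, 0.9]
gripper_width: -0.006
grip_force: 0.0
```

{"name": "apply_moves", "arguments": {"turn": [[0,0,0],[0,0,0],[0,0,0],[0,0,0],[0,0,0],[0,0,0],[0,0,0]], "xyz": [[-0.006,0,0],[-0.012,0,0],[-0.018,0,0],[-0.024,0,0],[-0.029,0,0],[-0.033,0,0],[-0.033,0,0]], "fingers": [-1,-1,-1,-1,-1,-1,-1]}}

```text
time_s: 8.65
tcp_pos: [529.5, -178.8, 86.4]
orientation: [-0.025, 1.0, -0.0, 0.0]
wrist_force: [0.4, 0.5, 0.2]
gripper_width: -0.001
grip_force: 0.0
```

{"name": "apply_moves", "arguments": {"turn": [[0,0,0],[0,0,0],[0,0,0]], "xyz": [[-0.003,0,0],[-0.005,0,0],[-0.006,0,0]], "fingers": [-1,-1,-1]}}

```text
time_s: 8.95
tcp_pos: [534.7, -178.5, 86.2]
orientation: [-0.025, 1.0, 0.0, -0.0]
wrist_force: [-2.6, -1.2, -1.5]
gripper_width: 0.002
grip_force: 1.1
```

{"name": "apply_moves", "arguments": {"turn": [[0,0,0],[0,0,0]], "xyz": [[-0.002,0,0],[-0.003,0,0]], "fingers": [-1,-1]}}

```text
time_s: 9.15
tcp_pos: [536.2, -178.1, 85.9]
orientation: [-0.025, 1.0, 0.0, -0.002]
wrist_force: [-13.1, -3.8, 2.5]
gripper_width: -0.004
grip_force: 6.8
```

{"name": "apply_moves", "arguments": {"turn": [[0,0,0],[0,0,0],[0,0,0],[0,0,0],[0,0,0],[0,0,0],[0,0,0],[0,0,0],[0,0,0],[0,0,0]], "xyz": [[-0.001,0,0],[-0.001,0,0],[0.02,0,0],[0.02,0,-0.05],[0.02,0,-0.1],[0.02,0,-0.16],[0.02,0,-0.16],[0.02,0,-0.16],[0.02,0,-0.16],[0.02,0,-0.16]], "fingers": [-1,-1,-1,-1,-1,-1,-1,0,0,0]}}

```text
time_s: 10.15
tcp_pos: [517.1, -179.1, 244.7]
orientation: [-0.025, 1.0, 0.001, -0.001]
wrist_force: [-0.1, -0.5, -0.6]
gripper_width: 0.49
grip_force: 0.0
```

```bash
python3 - <<'E'
from h import *
s=bot.sense();print(s["time_s"],s["tcp_pos"])
g=lambda i:np.uint8(255*(i/255.)**.6)
im=capture("side")[:,:,::-1]
for a in (-.45,.3,.45):print(a,(proj("side",con(38*np.sin(a),0,45+38*np.cos(a)))-[303,215])*5)
cv2.imwrite("pics/d3.png",crop("",g(im),353,255,100,80,5))
for P in [con(91.5,3,240),con(91.5,3,163)]: print(rel(P,toolR(np.pi/2+YAW)))
E
```

```text
10.15 [ 517.10861247 -179.08170576  244.73736903]
-0.45 [209.13251281 214.34487332]
0.3 [252.21370562 176.5193012 ]
0.45 [260.05209084 173.19896561]
([-0.1114, 0.0032, 0.0045], [0.06, -0.14, -0.02])
([-0.1116, 0.0031, 0.0815], [0.06, -0.14, -0.02])
```

View pics/d3.png

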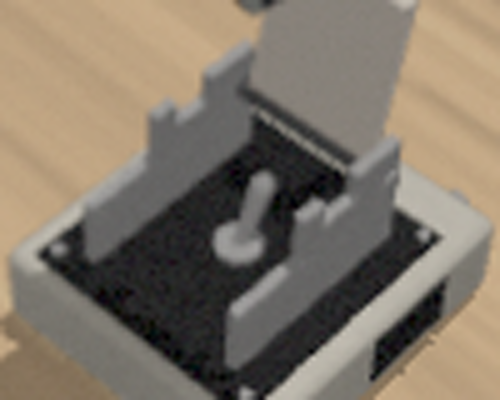

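The crop shows the toggle bat now leaning toward the hinge, tip at (264,178), which matches its stop. The cover is still open. Next I regrip the tab and reverse the arc.

{"name": "apply_moves", "arguments": {"turn": [[0,0,0],[0,0,0],[0,0,0],[0,0,0],[0,0,0],[0,0,0],[0,0,0],[0,0,0],[0,0,0],[0,0,0],[0,0,0],[0,0,0],[0,0,0],[0,0,0],[0,0,0]], "xyz": [[-0.05,0.001,0],[-0.1,0.001,0],[-0.113,0.001,0.005],[-0.113,0.001,0.005],[-0.113,0.001,0.04],[-0.113,0.001,0.07],[-0.113,0.001,0.081],[-0.113,0.001,0.081],[-0.113,0.001,0.081],[-0.113,0.001,0.081],[-0.113,0.001,0.081],[-0.113,0.001,0.081],[-0.113,0.001,0.081],[-0.113,0.001,0.081],[-0.113,0.001,0.081]], "fingers": [0,0,0,0,0,0,0,0,-1,-1,-1,-1,-1,-1,-1]}}

```text
time_s: 11.7
tcp_pos: [631.7, -172.7, 166.7]
orientation: [-0.025, 1.0, -0.0, 0.001]
wrist_force: [2.2, 4.2, 7.2]
gripper_width: 0.132
grip_force: 25.5
```

{"name": "apply_moves", "arguments": {"turn": [[0,0,0],[0,0,0],[0,0,0],[0,0,0],[0,0,0],[0,0,0],[0,0,0],[0,0,0],[0,0,0],[0,0,0],[0,0,0],[0,0,0],[0,0,0],[0,0,0],[0,0,0],[0,0,0],[0,0,0]], "xyz": [[0.0037,0,-0.0023],[0.0116,0,-0.0063],[0.0197,0,-0.0094],[0.0282,0,-0.0117],[0.0368,0,-0.0132],[0.0456,0,-0.0138],[0.0543,0,-0.0135],[0.063,0,-0.0124],[0.0715,0,-0.0104],[0.0798,0,-0.0075],[0.0878,0,-0.0038],[0.0953,0,0.0006],[0.1024,0,0.0058],[0.1089,0,0.0116],[0.1148,0,0.0181],[0.12,0,0.0251],[0.1246,0,0.0328]], "fingers": [-1,-1,-1,-1,-1,-1,-1,-1,-1,-1,-1,-1,-1,-1,-1,-1,-1]}}

```text
time_s: 13.4
tcp_pos: [505.6, -179.2, 132.0]
orientation: [-0.025, 1.0, -0.0, -0.0]
wrist_force: [1.5, -5.9, 2.8]
gripper_width: 0.139
grip_force: 27.3
```

{"name": "apply_moves", "arguments": {"turn": [[0,0,0],[0,0,0],[0,0,0],[0,0,0],[0,0,0]], "xyz": [[0.002,0,0.004],[0.0037,0,0.0077],[0.0052,0,0.012],[0.006,0,0.015],[0.006,0,0.017]], "fingers": [-1,-1,-1,-1,-1]}}

```text
time_s: 13.9
tcp_pos: [498.8, -179.4, 114.8]
orientation: [-0.025, 1.0, 0.0, -0.001]
wrist_force: [-6.9, -9.1, 6.4]
gripper_width: 0.133
grip_force: 28.3
```

{"name": "apply_moves", "arguments": {"turn": [[0,0,0],[0,0,0],[0,0,0],[0,0,0],[0,0,0],[0,0,0],[0,0,0],[0,0,0],[0,0,0],[0,0,0],[0,0,0],[0,0,0],[0,0,0],[0,0,0]], "xyz": [[0,0,0.001],[0,0,0.001],[0,0,0.001],[0,0,-0.04],[0,0,-0.04],[0,0,-0.04],[0,0,-0.04],[0,0,-0.04],[0,0,-0.04],[0,0,-0.03],[0,0,-0.027],[0,0,-0.024],[0,0,-0.022],[0,0,-0.021]], "fingers": [-0.4,-0.4,-0.4,-0.4,-0.4,-1,-1,-1,-1,-1,-1,-1,-1,-1]}}

```text
time_s: 15.3
tcp_pos: [499.8, -179.2, 137.1]
orientation: [-0.025, 1.0, 0.0, -0.0]
wrist_force: [-11.0, 2.9, 34.1]
gripper_width: 0.003
grip_force: 16.8
```

```bash
python3 - <<'E'
from h import *
Rt=toolR(np.pi/2+.23)
for P in [(510,-60,240),(499.5,131,200),(499.5,131,103)]: print(rel(P,Rt))
E
```

```text
([-0.0161, 0.1186, -0.1029], [0.01, -0.04, -10.32])
([-0.0151, 0.3099, -0.0629], [0.01, -0.04, -10.32])
([-0.0152, 0.3099, 0.0341], [0.01, -0.04, -10.32])
```

{"name": "apply_moves", "arguments": {"turn": [[0,0,0],[0,0,0],[0,0,-5],[0,0,-10.3],[0,0,-10.3],[0,0,-10.3],[0,0,-10.3],[0,0,-10.3],[0,0,-10.3],[0,0,-10.3],[0,0,-10.3],[0,0,-10.3],[0,0,-10.3]], "xyz": [[0,0,-0.05],[0,0,-0.1],[-0.015,0.05,-0.1],[-0.015,0.1,-0.1],[-0.015,0.15,-0.1],[-0.015,0.2,-0.1],[-0.015,0.25,-0.1],[-0.015,0.29,-0.07],[-0.015,0.31,-0.06],[-0.015,0.31,-0.05],[-0.015,0.31,-0.04],[-0.015,0.31,-0.04],[-0.015,0.31,-0.04]], "fingers": [-1,-1,0,0,0,0,0,0,0,0,0,0,0]}}

```text
time_s: 16.6
tcp_pos: [500.0, 130.2, 176.7]
orientation: [-0.114, 0.994, -0.0, -0.0]
wrist_force: [0.3, -0.0, 0.8]
gripper_width: 0.502
grip_force: 0.0
```

```bash
python3 - <<'E'
from h import *
s=bot.sense();print(s["time_s"],s["tcp_pos"])
g=lambda i:np.uint8(255*(i/255.)**.6)
im=capture("side")[:,:,::-1]
print((proj("side",s["tcp_pos"]+[0,0,-19])-[237,135])*4)
cv2.imwrite("pics/d4.png",crop("",g(im),327,215,180,160,4))
print(rel((499.5,131,103),toolR(np.pi/2+.23)))
E
```

```text
16.6 [499.98775294 130.17283443 176.66723981]
[ 55.01534434 139.44552222]
([0.0005, 0.0009, 0.0739], [-0.0, 0.02, -0.11])
```

View pics/d4.png

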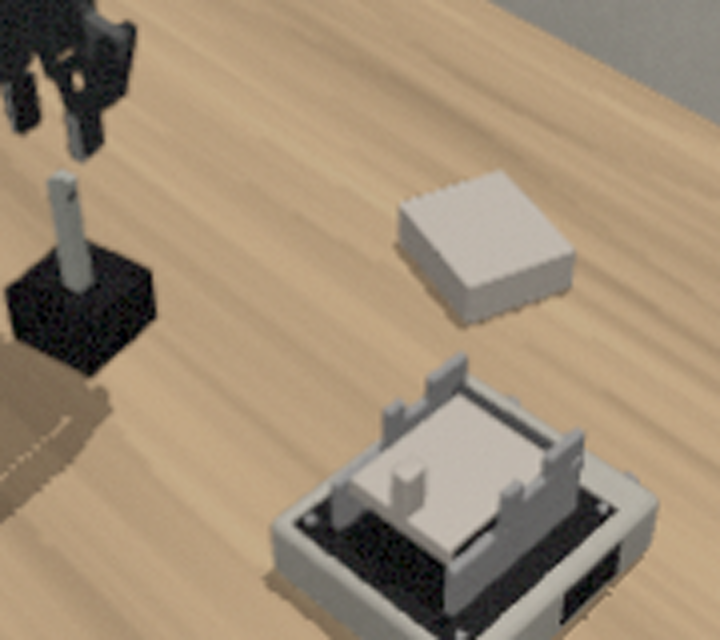

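The crop shows the cover shut flat with the tab upright at (408,485). The fingers at (22,128) and (83,157) straddle the bar top at (63,178). Next I lower the gripper and grip the bar.

{"name": "apply_moves", "arguments": {"turn": [[0,0,0],[0,0,0],[0,0,0],[0,0,0],[0,0,0],[0,0,0],[0,0,0],[0,0,0],[0,0,0],[0,0,0]], "xyz": [[-0.001,0,0.04],[-0.001,0,0.074],[-0.001,0,0.074],[-0.001,0,0.074],[-0.001,0,0.074],[-0.001,0,0.074],[-0.001,0,0.074],[-0.001,0,0.074],[-0.001,0,0.074],[-0.001,0,0.074]], "fingers": [0,0,0,-1,-1,-1,-1,-1,-1,-1], "newtons": 40}}

```text
time_s: 17.65
tcp_pos: [501.8, 131.6, 104.1]
orientation: [-0.115, 0.993, 0.0, 0.001]
wrist_force: [-1.1, 0.6, 11.3]
gripper_width: 0.16
grip_force: 42.2
```

```bash
python3 - <<'E'
from h import *
s=bot.sense();print(s["joint_pos"])
Rt=toolR(np.pi/2+.23,np.radians(65))
for P in [(501,131,175),(560,0,175),(560,0,90),(560,0,48)]: print(rel(P,Rt))
E
```

```text
[ 1.98031631e-01  5.04971193e-01  2.02661208e+00  1.95453990e-05
  6.07281035e-01 -1.60235343e+00]
([0.0007, -0.0004, -0.0709], [0.01, 65.16, -0.02])
([-0.0269, -0.1414, -0.0709], [0.01, 65.16, -0.02])
([-0.0267, -0.1414, 0.0141], [0.01, 65.16, -0.02])
([-0.0266, -0.1414, 0.0561], [0.01, 65.16, -0.02])
```

{"name": "apply_moves", "arguments": {"turn": [[0,0,0],[0,0,0],[0,0,0],[0,8,0],[0,16,0],[0,24,0],[0,32,0],[0,40,0],[0,48,0],[0,56,0],[0,65,0],[0,65,0],[0,65,0],[0,65,0]], "xyz": [[0,0,-0.03],[0,0,-0.07],[0,0,-0.08],[-0.01,-0.03,-0.08],[-0.02,-0.06,-0.08],[-0.027,-0.09,-0.075],[-0.027,-0.12,-0.075],[-0.027,-0.141,-0.071],[-0.027,-0.141,-0.06],[-0.027,-0.141,-0.05],[-0.027,-0.141,-0.03],[-0.027,-0.141,0],[-0.027,-0.141,0.014],[-0.027,-0.141,0.014]], "fingers": [-1,-1,-1,-1,-1,-1,-1,-1,-1,-1,-1,-1,-1,-1]}}

```text
time_s: 19.05
tcp_pos: [558.4, 0.1, 87.1]
orientation: [-0.097, 0.837, -0.061, -0.534]
wrist_force: [-0.1, 0.6, -0.2]
gripper_width: 0.157
grip_force: 40.7
```

```bash
python3 - <<'E'
from h import *
s=bot.sense();print(s["joint_pos"],s["tcp_pos"],R.from_quat(s["orientation"]).as_matrix()[:,2])
g=lambda i:np.uint8(255*(i/255.)**.6)
im=capture("side")[:,:,::-1]
cv2.imwrite("pics/d5.png",crop("",g(im),297,235,200,150,4))
P=s["tcp_pos"].copy();P[2]=48;print(rel(P,toolR(np.pi/2+.23,np.radians(65))))
E
```

```text
[ 0.04876295  1.17832731  1.08791144 -0.17996274  1.9988955  -1.72345024] [5.58435874e+02 8.66362956e-02 8.71061477e+01] [-0.88322614 -0.20613665 -0.42121166]
([-0.0369, 0.0002, 0.0181], [0.03, 0.04, -0.02])
```

View pics/d5.png

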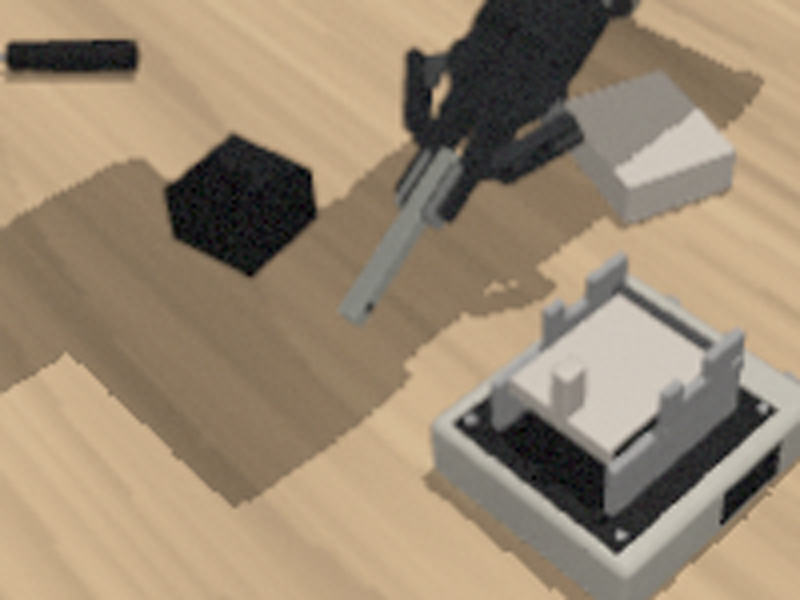

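The crop shows the bar held tilted at (400,240), with its foot at (355,310) above clear bench. The slide box is behind at (650,150), so I move 40 mm toward the base before lowering.

```bash
python3 - <<'E'
from h import *
s=bot.sense();P=s["tcp_pos"]
for d in [(-40,0,0),(-40,0,-25),(-40,0,-37),(-40,0,-41)]: print(rel(P+d))
E
```

```text
([0.0165, 0.0091, 0.0353], [0.0, 0.0, 0.0])
([-0.0062, 0.0091, 0.0459], [0.0, 0.0, 0.0])
([-0.017, 0.0091, 0.051], [0.0, 0.0, 0.0])
([-0.0207, 0.0091, 0.0526], [0.0, 0.0, 0.0])
```

{"name": "apply_moves", "arguments": {"turn": [[0,0,0],[0,0,0],[0,0,0],[0,0,0],[0,0,0],[0,0,0]], "xyz": [[0.0165,0.009,0.035],[0.0165,0.009,0.035],[-0.0062,0.009,0.046],[-0.012,0.009,0.0485],[-0.017,0.009,0.051],[-0.017,0.009,0.051]], "fingers": [-1,-1,-1,-1,-1,-1]}}

```text
time_s: 19.7
tcp_pos: [519.5, 0.0, 52.2]
orientation: [-0.097, 0.838, -0.062, -0.533]
wrist_force: [0.3, 0.2, -0.3]
gripper_width: 0.154
grip_force: 40.6
```

{"name": "apply_moves", "arguments": {"turn": [[0,0,0],[0,0,0],[0,0,0]], "xyz": [[-0.003,0,0.0015],[-0.0055,0,0.0025],[-0.0055,0,0.0025]], "fingers": [-1,-1,-1]}}

```text
time_s: 20.0
tcp_pos: [519.1, 0.1, 45.5]
orientation: [-0.097, 0.838, -0.062, -0.534]
wrist_force: [-0.5, -0.8, -1.3]
gripper_width: 0.153
grip_force: 40.6
```

{"name": "apply_moves", "arguments": {"turn": [[0,0,0],[0,0,0],[0,0,0],[0,0,0],[0,0,0],[0,0,0],[0,-8,0],[0,-16,0],[0,-24,0],[0,-32,0],[0,-40,0],[0,-48,0],[0,-56,0],[0,-65,0],[0,-65,0]], "xyz": [[-0.001,0,0],[-0.001,0,0],[-0.001,0,0],[-0.001,0,0],[-0.001,0,0],[0.02,0,-0.03],[0.04,0,-0.05],[0.06,0,-0.06],[0.08,0,-0.07],[0.1,0,-0.07],[0.11,0,-0.07],[0.12,0,-0.07],[0.13,0,-0.07],[0.13,0,-0.07],[0.13,0,-0.07]], "fingers": [0,0,0,0,0,0,0,0,0,0,0,0,0,0,0]}}

```text
time_s: 21.5
tcp_pos: [524.5, 1.6, 194.0]
orientation: [-0.114, 0.993, 0.0, 0.002]
wrist_force: [-1.4, 0.7, -1.2]
gripper_width: 0.498
grip_force: 0.0
```

```bash
python3 - <<'E'
from h import *
s=bot.sense();print(s["time_s"],s["tcp_pos"],s["orientation"])
g=lambda i:np.uint8(255*(i/255.)**.6)
im=capture("side")[:,:,::-1];it=capture("top")[:,:,::-1]
cv2.imwrite("pics/side_e.png",im);cv2.imwrite("pics/top_e.png",it)
print(proj("side",(480,0,7)),proj("top",(480,0,14)))
cv2.imwrite("pics/d6.png",crop("",g(im),297,235,180,140,4))
E
```

```text
21.5 [524.47124419   1.62610576 193.96790512] [-1.14023282e-01  9.93475475e-01  8.36314865e-05  2.27271721e-03]
[281.88331644 244.82274257] [324.08060175 240.62865081]
```

View pics/d6.png

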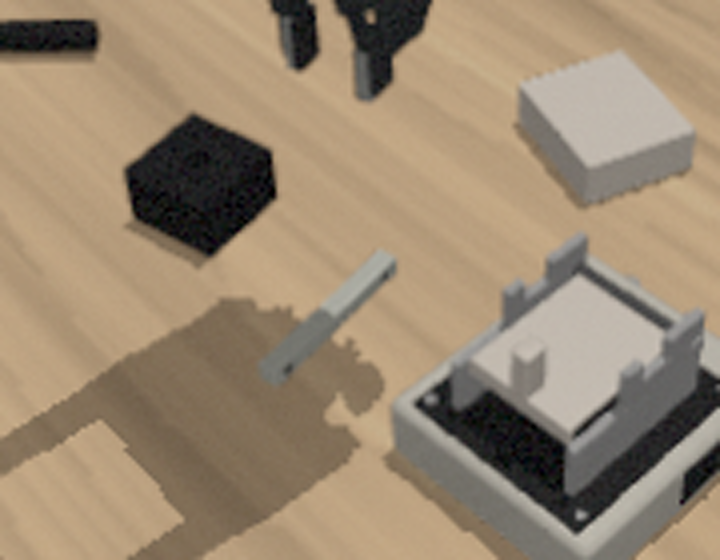

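```bash
python3 - <<'E'
from h import *
a=plane("side",*un((271,372),(207,165),4),7);b=plane("side",*un((388,261),(207,165),4),7)
print(a,b,np.linalg.norm(b-a)); d=b-a; th=np.arctan2(d[1],d[0]); c=(a+b)/2+[2.5,3,0]; print(c,th)
Rt=toolR(np.pi/2+th)
for z in (60,20,19): print(rel((c[0],c[1],z),Rt))
E
```

```text
[441.03540889 -20.65856867   7.        ] [553.24315001   3.03556906   7.        ] 114.68212297364703
[499.63927945  -5.8114998    7.        ] 0.20810593489767581
([0.028, -0.0012, 0.1338], [-0.0, -0.08, 1.19])
([0.0279, -0.0012, 0.1738], [-0.0, -0.08, 1.19])
([0.0279, -0.0012, 0.1748], [-0.0, -0.08, 1.19])
```

The crop shows the bar flat on the bench from (270,372) to (388,261), let go, with the cover still shut. Next I regrip it at its middle from above.

{"name": "apply_moves", "arguments": {"turn": [[0,0,1],[0,0,1],[0,0,1],[0,0,1],[0,0,1],[0,0,1],[0,0,1],[0,0,1],[0,0,1],[0,0,1],[0,0,1],[0,0,1],[0,0,1]], "xyz": [[0.028,-0.001,0.05],[0.028,-0.001,0.1],[0.028,-0.001,0.13],[0.028,-0.001,0.15],[0.028,-0.001,0.165],[0.028,-0.001,0.172],[0.028,-0.001,0.172],[0.028,-0.001,0.172],[0.028,-0.001,0.172],[0.028,-0.001,0.172],[0.028,-0.001,0.172],[0.028,-0.001,0.172],[0.028,-0.001,0.172]], "fingers": [0,0,0,0,0,0,0,-1,-1,-1,-1,-1,-1], "newtons": 30}}

```text
time_s: 22.9
tcp_pos: [500.9, -5.4, 21.7]
orientation: [-0.106, 0.994, -0.0, 0.001]
wrist_force: [-0.0, 1.8, 8.4]
gripper_width: 0.159
grip_force: 30.6
```

```bash
python3 - <<'E'
from h import *
for z in (200,145): print(rel(con(12,0,z),toolR(YAW)))
E
```

```text
([-0.011, -0.1784, -0.1782], [0.05, 0.07, 99.28])
([-0.011, -0.1783, -0.1232], [0.05, 0.07, 99.28])
```

{"name": "apply_moves", "arguments": {"turn": [[0,0,0],[0,0,0],[0,0,8],[0,0,16],[0,0,24],[0,0,32],[0,0,40],[0,0,48],[0,0,56],[0,0,64],[0,0,72],[0,0,80],[0,0,88],[0,0,95],[0,0,99.3],[0,0,99.3],[0,0,99.3],[0,0,99.3]], "xyz": [[0,0,-0.03],[0,0,-0.08],[0,0,-0.12],[0,0,-0.15],[0,0,-0.178],[-0.001,-0.02,-0.178],[-0.002,-0.04,-0.178],[-0.004,-0.07,-0.178],[-0.006,-0.1,-0.178],[-0.008,-0.13,-0.178],[-0.01,-0.16,-0.178],[-0.011,-0.178,-0.178],[-0.011,-0.178,-0.178],[-0.011,-0.178,-0.178],[-0.011,-0.178,-0.178],[-0.011,-0.178,-0.15],[-0.011,-0.178,-0.128],[-0.011,-0.178,-0.128]], "fingers": [-1,-1,-1,-1,-1,-1,-1,-1,-1,-1,-1,-1,-1,-1,-1,-1,-1,-1]}}

```text
time_s: 24.7
tcp_pos: [546.8, -176.5, 146.9]
orientation: [0.689, 0.724, -0.001, -0.002]
wrist_force: [0.1, 0.3, -1.0]
gripper_width: 0.158
grip_force: 29.6
```

```bash
python3 - <<'E'
from h import *
s=bot.sense();print(s["time_s"],s["tcp_pos"],s["joint_pos"][5])
g=lambda i:np.uint8(255*(i/255.)**.6)
im=capture("side")[:,:,::-1]
Q=lambda P:(proj("side",P)-[303,210])*6
print("bar ends bottom",[Q(s["tcp_pos"]+[-60*np.sin(YAW)*k,60*np.cos(YAW)*k,-21.7]).round() for k in(-1,1)])
print("notch floors",[Q(con(x,y,95)).round() for y in(-45,45) for x in (1,23)])
cv2.imwrite("pics/d7.png",crop("",g(im),363,260,100,100,6)[:600])
E
```

```text
24.7 [ 546.80490426 -176.46037797  146.88127717] -0.41445876188757413
bar ends bottom [array([435., 249.]), array([180.,  76.])]
notch floors [array([381., 299.]), array([421., 265.]), array([194., 168.]), array([235., 137.])]
```

View pics/d7.png

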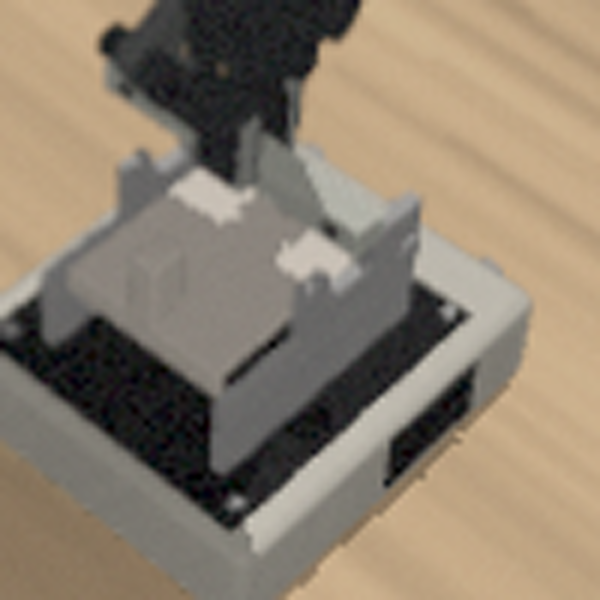

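The crop shows the bar hanging above the notches, with its near end at about (330,230). The near cheek's notch runs from (325,275) to (385,235). The bar's slope looks steeper than I predicted. I have used up my picture allowance, in fact gone over it (12 viewed against a limit of 10), so from here I check with numbers from masks only.

```bash
python3 - <<'E'
from h import *
im=capture("side").astype(int); old=cv2.imread("pics/side_e.png")[:,:,::-1].astype(int)
r,g,b=im[...,0],im[...,1],im[...,2]
Y0,Y1,X0,X1=215,262,330,386
print("brightness/10; * before letter = greenish(g>=r)")
for y in range(Y0,Y1): print(y,"".join(("abcdefghijklmnopqrstuvwxyz"[v//10] if gg>=rr+1 else ("." if bb>rr else " ")) for v,gg,rr,bb in zip(im[y,X0:X1].sum(1)//3,g[y,X0:X1],r[y,X0:X1],b[y,X0:X1])))
E
```

```text
brightness/10; * before letter = greenish(g>=r)
215  bb. cc  c..   a...    . ..b  .b.aaa.                   
216  b  cc  ccccccb aabb. . a  a. .b bb                     
217  b cd      cc   .  a ..b a aa.ababa.                    
218       c a  bc   .a...baaa baa.b . a.                    
219   d cc  a. .    . bbaaa....ab  a aa                     
220   e  cb.ab . b b .ba   a   .baab a                      
221    e bbb.baaa.  a       .. a.a  a.                      
222   g  bb  . aaaa.a..aa. . b.  .bc b                      
223   gedcb.a.abbbba b  .ab  a .. bd                        
224    eb  b.ab...bbab.a.a. bba a  c                        
225        dba b.a ...a abb .   a.                          
226       gf b .  abaaaaa.  ba   .a e                       
227         fd ba...  .aaaaba b  a ce                       
228           fe b .aab..  a b  a.ac                        
229           hg dba  .  b. b  . aa                         
230              g cbaab.a  ef    a                         
231               g b..ab.b       a                         
232            
[... 1114 characters left out ...]
               g             
251                                            g            
252                                                         
253                                                         
254                                                         
255                                                         
256                                                         
257                                    gg              d    
258                                     f           f  . .  
259                                                     b.  
260                                  f                  .ba.
261                                                f   b . a
```

{"name": "apply_moves", "arguments": {"turn": [[0,0,0],[0,0,0],[0,0,0],[0,0,0],[0,0,0],[0,0,0],[0,0,0]], "xyz": [[-0.001,0.003,0],[-0.001,0.003,0],[-0.001,0.003,0.008],[-0.001,0.003,0.016],[-0.001,0.003,0.022],[-0.001,0.003,0.026],[-0.001,0.003,0.026]], "fingers": [-1,-1,-1,-1,-1,-1,-1]}}

```text
time_s: 25.5
tcp_pos: [551.2, -177.7, 122.1]
orientation: [0.689, 0.724, -0.0, -0.001]
wrist_force: [0.1, -0.7, -0.8]
gripper_width: 0.154
grip_force: 29.6
```

{"name": "apply_moves", "arguments": {"turn": [[0,0,0],[0,0,0],[0,0,0],[0,0,0]], "xyz": [[0,-0.001,0.002],[0,-0.001,0.004],[0,-0.001,0.005],[0,-0.001,0.005]], "fingers": [-1,-1,-1,-1]}}

```text
time_s: 25.9
tcp_pos: [550.6, -178.0, 117.9]
orientation: [0.689, 0.724, -0.0, -0.0]
wrist_force: [-0.3, 0.8, -0.2]
gripper_width: 0.153
grip_force: 29.6
```

{"name": "apply_moves", "arguments": {"turn": [[0,0,0],[0,0,0]], "xyz": [[0,0,0.0015],[0,0,0.002]], "fingers": [-1,-1]}}

```text
time_s: 26.1
tcp_pos: [550.9, -178.0, 116.6]
orientation: [0.689, 0.724, 0.0, 0.0]
wrist_force: [-3.4, 1.6, 18.5]
gripper_width: 0.151
grip_force: 32.0
```

{"name": "apply_moves", "arguments": {"turn": [[0,0,0],[0,0,0],[0,0,0],[0,0,0],[0,0,0],[0,0,0],[0,0,0],[0,0,0],[0,0,0],[0,0,0],[0,0,0],[0,0,0],[0,0,0],[0,0,0],[0,0,0],[0,0,0]], "xyz": [[0,0,-0.001],[0,0,-0.001],[0,0,-0.001],[0,0,-0.001],[0,0,-0.02],[0,0,-0.05],[0,0,-0.1],[0,0,-0.15],[0,0,-0.15],[0.05,0,-0.15],[0.1,0,-0.15],[0.15,0,-0.15],[0.2,0,-0.15],[0.25,0,-0.15],[0.28,0,-0.15],[0.28,0,-0.15]], "fingers": [-0.3,-0.3,-0.3,-0.3,-0.3,-0.3,-0.3,-0.3,-0.3,-0.3,-0.3,-0.3,-0.3,-0.3,-0.3,-0.3]}}

```text
time_s: 27.7
tcp_pos: [536.3, 105.2, 265.9]
orientation: [0.688, 0.726, 0.0, -0.0]
wrist_force: [-0.3, -0.8, 0.7]
gripper_width: 0.35
grip_force: 0.0
```

```bash
python3 - <<'E'
from h import *
print(bot.sense()["tcp_pos"])
# difference against the bar-less picture -> bar's outline in the notches (numbers only)
im=capture("side").astype(int)[:,:,::-1]; old=cv2.imread("pics/side_e.png").astype(int)
m=(np.abs(im-old).max(2)>22).astype(np.uint8); m[:225]=0;m[310:]=0;m[:,:300]=0;m[:,410:]=0
m=cv2.morphologyEx(m,cv2.MORPH_OPEN,np.ones((2,2),np.uint8))
n,l,st,c=cv2.connectedComponentsWithStats(m)
for i in range(1,n):
    if st[i,4]>30: print(st[i],c[i],np.round(cv2.minAreaRect(np.argwhere(l==i)[:,::-1].astype(np.float32))[0],1),cv2.minAreaRect(np.argwhere(l==i)[:,::-1].astype(np.float32))[1:])
C+=np.array([-2.5,-3.5]);print("pred ends",[np.round(proj("side",con(12,y,z)),1) for y in(-60,0,60) for z in(95,109)])
E
```

```text
[536.25508952 105.24149137 265.88366501]
[301 228   6  11  50] [303.16 232.86] [303.5 233. ] ((10.0, 5.0), 90.0)
[332 228  47  32 498] [353.83333333 245.20281124] [353.3 245.9] ((52.101417541503906, 13.21005916595459), 34.159690856933594)
pred ends [array([375.8, 262.4]), array([376.4, 258. ]), array([354.3, 247.4]), array([354.5, 243. ]), array([334.2, 233.4]), array([334.2, 229. ])]
```

```bash
python3 -c "
from rig import bot
print(bot.hand_in())"
```

```text
the job is handed in; nothing more can be done
None
```

The job is handed in at about 28 s: the toggle is over to the safe side, the cover is shut and the lockout bar lies in both notches, by the last image check and contact forces, though no verdict came back and I viewed 12 pictures against the limit of 10.

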